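Prop the rinsed mixing slab up to drain

ROBOT

A 6-joint arm with a two-finger parallel gripper is mounted at the origin on the work surface. World frame = base frame: x ahead of the robot, y to its left, z up, the work surface at z = 0. Lengths are in m, angles in rad, forces in N, time in s.
With the tool pointing down it reaches from about 0.35 to 0.975 m from the base axis. Payload 7.1 kg.
Tool frame: the origin (TCP) lies midway between the tips of the shut fingers; the grasp point (between the pads) lies 19 mm behind it; z points along the fingers, y is the line along which they close (so a half turn about z gives the same grasp; the last joint's range is limited). The gripper opens to 88 mm and grips with 3 to 60 N. Pads are 20 mm wide; open, the fingers measure 115 mm over their backs; the gripper's body (75 mm by 178 mm) begins 61 mm behind the grasp point.
Start: joints at [1.262, 0.423, 1.63, -0, 1.089, -0.019], TCP at [0.179, 0.599, 0.223] pointing down, gripper open.
Joint ranges: [-3, 3], [-0.9, 2.11], [0.09, 2.58], [-1.31, 4.45], [0.11, 2.69], [-2.54, 2.54]. Speed limits (rad/s): [2.39, 2.39, 3.01, 3.14, 3.14, 3.14].

INTERFACE

Orientations are given as a unit quaternion [w, x, y, z].
In Python, from station import move_pose, movel, movej, command_gripper, wait, inverse_kinematics, read_camera, camera_info, MotionError, job_done, get_time, get_joint_pos, get_qvel, get_effort, get_tcp_pos, get_ee_rot, get_ft_force, get_ft_torque, get_grip_width, get_finger_force gives the robot as it stands. Calls block until the motion is done:
- move_pose(position, orientation): joint-space move of the TCP to a pose.
- movel(position, frame=None, v=0.15, until_force=None): straight line of the TCP; frame=None keeps the orientation; v is the mean speed in m/s. With until_force (N) it stops when the force on the tool has changed by that much, and returns True; else False.
- movej(angles): joint-space move.
- command_gripper(opening): opening from 0.0 (shut) to 1.0 (fully open); the grip force is fixed at half the most; returns when the fingers have stopped.
- wait(seconds).
- inverse_kinematics(position, orientation): joint angles nearest the present ones, or None.
- read_camera(name): name is "scene" or "top" or "wrist"; returns the picture (480x640x3 uint8, red, green, blue); there is no depth.
- camera_info(name): a dict with "intrinsics" (3x3 intrinsics, pixels), "T" (4x4, takes a point from camera to world coordinates); the wrist camera has in their place "tool_from_camera" (4x4, takes a point from camera to tool coordinates, whose origin is the TCP and whose axes are the flange's). Camera axes: x right, y up, looking along -z (the intrinsics and any distortion apply to the point x, -y, -z); pixel columns grow to the right and rows downward; lengths in m; the calibration is good to about 2 mm. A picture is of the moment at which its call begins: read the wrist's pose just before it. camera_info takes no time and is no camera call.
A pose or a line that the arm cannot do raises MotionError and nothing moves.
- job_done(): hands the job in; it is judged then, once.
Readings, each from a call of its own:
- get_time(): time.
- get_joint_pos(): joint angles.
- get_qvel(): joint speeds.
- get_effort(): joint torques, N m.
- get_tcp_pos(): TCP position.
- get_ee_rot(): TCP orientation.
- get_ft_force(): force on the tool from outside, world axes, zero at the start.
- get_ft_torque(): the same for the moment, N m.
- get_grip_width(): opening from 0.0 (shut) to 1.0 (fully open).
- get_finger_force(): force on a finger pad.
Only numpy, scipy, OpenCV 4.12 (cv2) and the standard library are available. Lean on these libraries where they do the work, as an engineer would, in place of code of your own. Each camera call takes 0.05 s, during which the arm holds its last target. There are 200 camera calls.

TASK

The rinsed ceramic mixing slab is lying across the case pan. Prop it up to drain on the drip tray: set one narrow end down on the tray's floor between the stop bar and the splash screen, its foot against the bar, while you still hold it, then lay its top back against the screen, square to it, and only then let go. It is brittle, so let it meet the tray, the bar and the screen gently, and leave the bowl, the plaster cast and the bottle where they are.

Things in the scene. Friction and masses are not known exactly. Their poses are not given: they have to be found in the camera images.
- slab_center (a point): Centre of the loose ceramic mixing slab: plain white, 240 mm long, 60 mm wide, 12 mm thick, 0.3 to 0.5 kg, brittle; wet, it slides easily on tray and screen, not in the finger pads. It starts flat across the pan's two long rims, its middle over the open pan. Axes: y along its length, x across its width, z through its thickness (up at the start). Both ends and both faces are alike.
- slab_end_a (a point): Centre of the slab's end face at its +y end (120 mm from the centre).
- slab_end_b (a point): Centre of the slab's end face at its -y end (120 mm from the centre).
- slab: The slab itself; origin at the centre of its underside as it lies at the start (6 mm below its centre), axes as slab_center.
- pan: Loose open plastic case pan, 260 mm (its x) by 150 mm (its y), 50 mm high, walls 4 mm, empty. Origin at the centre of its underside. The slab lies across its 150 mm direction, 50 mm above the bench.
- screen: Fixed splash screen, a stiff upright grey panel 360 mm wide (its x), 8 mm thick, 280 mm high, on two flat feet at its ends (12 mm high, 22 mm wide, 150 mm long, centred 165 mm either side). Origin at the centre of its underside on the bench; its -y face looks at the tray.
- screen_face (a point): Point on the middle of the screen's upright face towards the tray, 120 mm above the bench; the face is the plane through it across the screen's y; y points into the screen, away from the tray.
- drip_tray: Fixed stainless drip tray on the bench before the screen, parallel to it: 270 mm long (its x), 160 mm deep (its y, pointing to the screen), rims 18 mm high and 4 mm thick all round, flat floor 4 mm above the bench. Origin at the centre of its underside. Its back rim stands 5 to 17 mm from the screen's face.
- bowl: Loose black rubber mixing bowl, 104 mm across, 72 mm high, a bystander. Origin at the centre of its underside.
- cast: Loose plaster dental cast with a row of teeth, 56 x 64 mm, 35 mm high, a bystander. Origin at the centre of its underside.
- bottle: Loose white plastic bottle, 52 mm across, 130 mm high, a bystander. Origin at the centre of its underside.
- stop_rails: Two fixed slotted rails on the tray's short rims; origin over the tray's, 18 mm above the bench, axes as the tray. Between them a stop bar runs across the tray, parallel to the screen and clamped fast: dark square steel, 12 mm wide, top 20 mm above the bench. Its setting varies and is NOT reported: its face towards the screen lies 8 to 38 mm from this origin towards -y. See it or feel for it.
There are look-alikes about, which are no part of the job. Of the things shaped like the slab, the white one is meant.

How it is judged:
On the way, in this order (a step that is already met when the one before it is completed fails the run):
1. the slab, still held, stands with its foot on the tray floor and against the stop bar, its top not yet touching the screen (((y of slab_end_a in the frame of drip_tray between -0.035 and 0.012 m and z of slab_end_a in the frame of drip_tray below 0.012 m and x of slab_end_a in the frame of drip_tray between -0.12 and 0.12 m and height (world z) of slab_end_b above 0.19 m) or (y of slab_end_b in the frame of drip_tray between -0.035 and 0.012 m and z of slab_end_b in the frame of drip_tray below 0.012 m and x of slab_end_b in the frame of drip_tray between -0.12 and 0.12 m and height (world z) of slab_end_a above 0.19 m)) and contact force between slab and stop_rails above 0.1 N and contact force between the fingers and slab above 2 N and contact force between slab and screen below 0.1 N), for 0.2 s.
2. the slab, still held, foot on the tray floor, has its top laid against the screen (((y of slab_end_a in the frame of drip_tray between -0.035 and 0.012 m and z of slab_end_a in the frame of drip_tray below 0.012 m and x of slab_end_a in the frame of drip_tray between -0.12 and 0.12 m and height (world z) of slab_end_b above 0.19 m) or (y of slab_end_b in the frame of drip_tray between -0.035 and 0.012 m and z of slab_end_b in the frame of drip_tray below 0.012 m and x of slab_end_b in the frame of drip_tray between -0.12 and 0.12 m and height (world z) of slab_end_a above 0.19 m)) and contact force between the fingers and slab above 2 N and contact force between slab and screen above 0.2 N), for 0.2 s.
At the end, for the whole second after the job is handed in: The slab, released and at rest, stands on one narrow end on the drip tray floor (end face centre below 12 mm), its foot touching the stop bar on the screen side, its upper end above 190 mm and resting against the screen, square to it within 7 degrees (0.12 rad) (((y of slab_end_a in the frame of drip_tray between -0.035 and 0.012 m and z of slab_end_a in the frame of drip_tray below 0.012 m and x of slab_end_a in the frame of drip_tray between -0.12 and 0.12 m and height (world z) of slab_end_b above 0.19 m) or (y of slab_end_b in the frame of drip_tray between -0.035 and 0.012 m and z of slab_end_b in the frame of drip_tray below 0.012 m and x of slab_end_b in the frame of drip_tray between -0.12 and 0.12 m and height (world z) of slab_end_a above 0.19 m)) and angle between the x axis of slab and the x axis of screen, either way round below 0.12 rad and contact force between slab and screen above 0.1 N and contact force between slab and stop_rails above 0.04 N and linear speed of slab below 0.01 m/s and angular speed of slab below 0.05 rad/s).
It fails at once if the slab is pushed against the stop bar with more than 20 N (contact force between slab and stop_rails above 20 N).
It fails at once if the slab is struck or pressed on the drip tray or its stop bar with more than 50 N (contact force between slab and drip_tray above 50 N).
It fails at once if the slab is struck or pressed on the screen with more than 20 N (contact force between slab and screen above 20 N).
It fails at once if the bowl, the plaster cast or the bottle is moved more than 15 mm (distance of any of bowl, cast, bottle from where it was at the start of the episode above 0.015 m).
It also fails if it takes over 59 s, if anything falls off the work surface, if the arm or the gripper's body presses on something with over 40 N, if the wrist force passes 120 N, or if a joint passes its speed limit or range.

## Working session

There is one attempt and no reset: what is moved stays moved. The work goes in short steps, each a Python script; the robot and the scene stay as the last script left them, time stands still between calls to the robot, and variables do not carry over. Pictures are saved under pics/ and viewed, at most 10 in all, crops included, and the job is handed in when it is done.

```bash
ls; mkdir -p pics; python3 - <<'E'
from station import *
import cv2,numpy as np
for n in ("scene","top"):
    im=read_camera(n); cv2.imwrite(f"pics/{n}0.png",im[:,:,::-1]); i=camera_info(n); print(n,{k:np.round(v,4).tolist() if not isinstance(v,str) else v for k,v in i.items()})
print(camera_info("wrist"),get_time(),get_ee_rot())
E
```

```text
pics
scene {'intrinsics': [[585.1112, 0.0, 318.7955], [0.0, 585.1112, 239.0986], [0.0, 0.0, 1.0]], 'T': [[0.6696, -0.628, 0.3965, 1.0942], [0.7426, 0.5757, -0.3421, -0.6507], [-0.0134, 0.5235, 0.8519, 1.26], [0.0, 0.0, 0.0, 1.0]]}
top {'intrinsics': [[569.9114, 0.0, 313.6189], [0.0, 569.9114, 242.0047], [0.0, 0.0, 1.0]], 'T': [[0.0133, 0.9852, -0.1706, 0.3229], [-0.9999, 0.0143, 0.0046, -0.1765], [0.007, 0.1705, 0.9853, 1.3212], [0.0, 0.0, 0.0, 1.0]]}
{'intrinsics': array([[351.76383331,   0.        , 320.01291904],
       [  0.        , 351.76383331, 242.61396007],
       [  0.        ,   0.        ,   1.        ]]), 'tool_from_camera': array([[ 6.79272528e-04,  9.52094622e-01,  3.05802828e-01,
         8.56013816e-02],
       [ 9.99999580e-01, -4.58622584e-04, -7.93387520e-04,
        -5.40424575e-04],
       [-6.15131908e-04,  3.05803238e-01, -9.52094534e-01,
        -1.62388896e-01],
       [ 0.00000000e+00,  0.00000000e+00,  0.00000000e+00,
         1.00000000e+00]])} 0.1 [-1.00598220e-04  1.44377970e-01  9.89522388e-01 -6.60053159e-04]
```

View pics/top0.png

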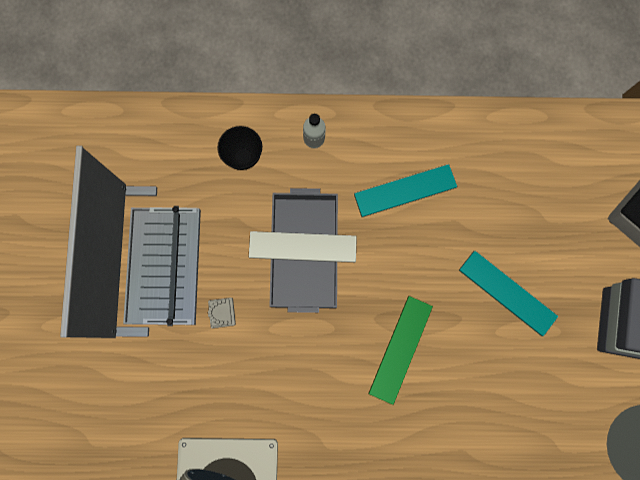

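View pics/scene0.png

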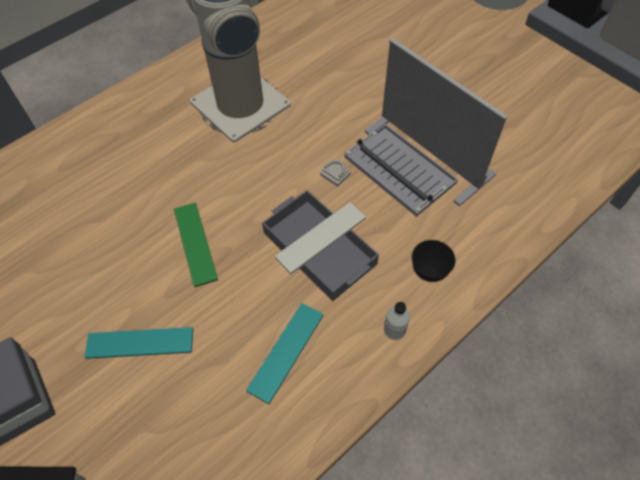

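The top view shows the white slab around (303,247) across the pan, the tray around (163,266) with the bar at x≈174, and the screen to the left (+y). The cast is at (221,312). Next I'll enlarge the tray and slab.

```bash
python3 - <<'E'
import cv2
im=cv2.imread("pics/top0.png")
cv2.imwrite("pics/c1.png",cv2.resize(im[140:345,50:210],None,fx=3.75,fy=2.9,interpolation=cv2.INTER_CUBIC) if 0 else cv2.resize(im[190:340,50:250],None,fx=4,fy=4,interpolation=cv2.INTER_CUBIC))
cv2.imwrite("pics/c2.png",cv2.resize(im[180:320,240:370],None,fx=4,fy=4,interpolation=cv2.INTER_CUBIC))
E
```

```text
(no output)
```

View pics/c1.png

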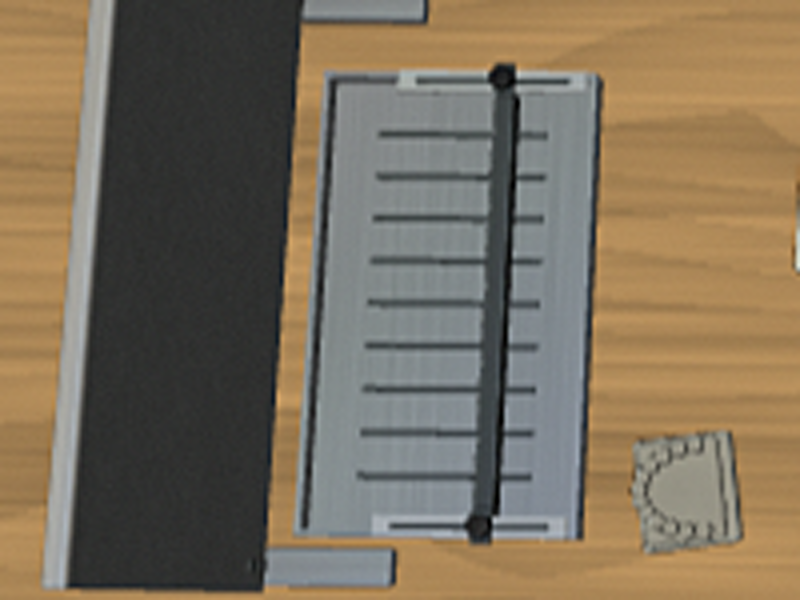

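View pics/c2.png

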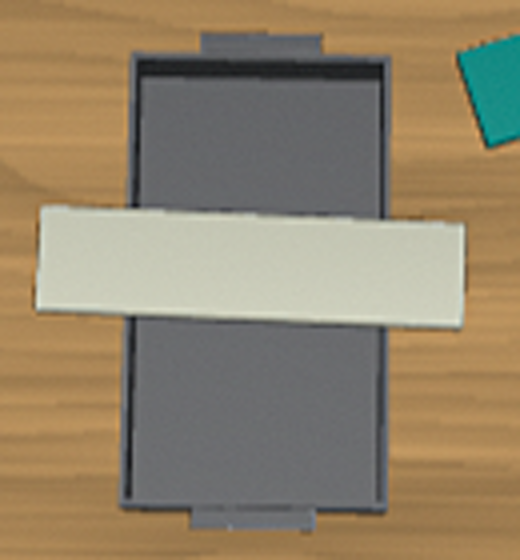

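The crops give the slab, tray, bar and screen corners, so I can convert these to world positions.

```bash
cat > h.py <<'E'
from station import *
import numpy as np, cv2
from scipy.spatial.transform import Rotation as R
def ray(name,px,z):
    i=camera_info(name);K=i["intrinsics"];T=i["T"]
    d=T[:3,:3]@np.array([(px[0]-K[0,2])/K[0,0],-(px[1]-K[1,2])/K[1,1],-1]);o=T[:3,3]
    return o+d*(z-o[2])/d[2]
def q(M): x=R.from_matrix(M).as_quat(); return x[[3,0,1,2]]
E
python3 - <<'E'
from h import *
f=lambda l,o,z:np.array([ray("top",np.array(p)/4+o,z) for p in l])
S=f([(40,207),(465,224),(462,328),(36,311)],(240,180),.062)
T=f([(329,72),(602,72),(582,539),(296,536)],(50,190),.018)
B=f([(493,90),(474,512)],(50,190),.020)
F=f([(118,0),(67,587)],(50,190),.280)
G=f([(302,0),(264,590)],(50,190),0.0)
P=f([(132,55),(390,57),(386,510),(121,507)],(240,180),.05)
for n,a in zip("STBFGP",(S,T,B,F,G,P)): print(n,a.round(4).tolist(),"mean",a.mean(0).round(4),"len",np.linalg.norm(np.diff(a,axis=0),axis=1).round(4),"dir",np.degrees(np.arctan2(*np.diff(a,axis=0)[:,1::-1].T)).round(1))
tx=(T[0]-T[3]+T[1]-T[2])[:2];tx/=np.linalg.norm(tx);ty=np.array([-tx[1],tx[0]])
tc=T.mean(0)[:2]
print("yaw",np.degrees(np.arctan2(tx[1],tx[0])),[( (a[:,:2]-tc)@ty).round(4) for a in (B,F,G)])
E
```

```text
S [[0.5623, -0.0391, 0.062], [0.556, -0.2781, 0.062], [0.4971, -0.2764, 0.062], [0.5033, -0.0388, 0.062]] mean [ 0.5297 -0.1581  0.062 ] len [0.239  0.059  0.2377] dir [-91.5 178.4  88.5]
T [[0.6232, 0.2427, 0.018], [0.6256, 0.0833, 0.018], [0.3549, 0.0818, 0.018], [0.3544, 0.2432, 0.018]] mean [0.4895 0.1628 0.018 ] len [0.1595 0.2706 0.1614] dir [ -89.1 -179.7   90.2]
B [[0.6134, 0.1459, 0.02], [0.3691, 0.1431, 0.02]] mean [0.4913 0.1445 0.02  ] len [0.2443] dir [-179.4]
F [[0.596, 0.2596, 0.28], [0.324, 0.2599, 0.28]] mean [0.46   0.2597 0.28  ] len [0.2719] dir [179.9]
G [[0.6711, 0.2675, 0.0], [0.3241, 0.2651, 0.0]] mean [0.4976 0.2663 0.    ] len [0.3469] dir [-179.6]
P [[0.6541, -0.0877, 0.05], [0.6552, -0.2359, 0.05], [0.3962, -0.2352, 0.05], [0.3959, -0.0882, 0.05]] mean [ 0.5254 -0.1618  0.05  ] len [0.1481 0.259  0.147 ] dir [-89.6 179.9  90.1]
yaw 0.10319882997385532 [array([-0.0171, -0.0194]), array([0.0967, 0.0974]), array([0.1045, 0.1026])]
```

```bash
cat >> h.py <<'E'
yb,xt,L=0.1445,0.4895,.12
yaw_s,yaw_t=np.radians(-1.5),np.radians(0.2)
Cs=np.array([.5297,-.1581,.056])
def Rc(s): return np.array([[0,s,0],[s,0,0],[0,0,-1.]])   # tool axes in slab frame: y=s*x, z=-z
def Rslab(yaw,a): return (R.from_euler('z',yaw)*R.from_euler('x',a)).as_matrix()
def tcp(c,Rs,s):
    M=Rs@Rc(s); return c+.019*M[:,2], q(M)
def lean(deg,dy=0,dz=0):
    """slab centre/rot with lean deg; front foot corner dy screen-side of bar, foot dz over floor"""
    a=np.radians(deg);u=np.array([0,np.sin(a),np.cos(a)]);n=np.array([0,-np.cos(a),np.sin(a)])
    b=np.array([xt,yb+.012*np.cos(a)+dy,.004+dz])
    return b+L*u+.006*n, Rslab(yaw_t,np.pi/2-a)
E
python3 - <<'E'
from h import *
print(get_ee_rot(),R.from_quat(np.roll(get_ee_rot(),-1)).as_matrix().round(2).tolist())
for s in (1,-1):
  print(s,"grasp",[None if (j:=inverse_kinematics(*tcp(Cs+[0,0,h],Rslab(yaw_s,0),s))) is None else j.round(2).tolist() for h in (0,.15)])
  for d in (0,14,20,26,32):
    for dz in (0,.08):
      j=inverse_kinematics(*tcp(*lean(d,.015,dz),s)); print(d,dz,None if j is None else np.round(j,2).tolist())
E
```

```text
[-1.00598220e-04  1.44377970e-01  9.89522388e-01 -6.60053159e-04] [[-0.96, 0.29, -0.0], [0.29, 0.96, -0.0], [0.0, -0.0, -1.0]]
1 grasp [[-0.31, 0.6, 1.88, -0.0, 0.66, -0.29], [-0.31, 0.36, 1.82, -0.0, 0.96, -0.29]]
0 0 [-0.27, 1.01, 1.92, 1.3, 1.63, -1.36]
0 0.08 [-0.27, 0.84, 1.97, 1.31, 1.66, -1.25]
14 0 [-0.2, 0.86, 1.98, 1.3, 1.4, -1.27]
14 0.08 [-0.2, 0.7, 2.0, 1.28, 1.44, -1.14]
20 0 [-0.16, 0.81, 2.0, 1.3, 1.3, -1.22]
20 0.08 [-0.16, 0.64, 2.01, 1.26, 1.34, -1.08]
26 0 [-0.11, 0.76, 2.01, 1.29, 1.19, -1.17]
26 0.08 [-0.11, 0.59, 2.02, 1.24, 1.24, -1.01]
32 0 [-0.06, 0.71, 2.02, 1.27, 1.09, -1.1]
32 0.08 [-0.06, 0.55, 2.02, 1.2, 1.14, -0.94]
-1 grasp [None, None]
0 0 [-0.27, 1.01, 1.92, 1.3, 1.63, 1.78]
0 0.08 [-0.27, 0.84, 1.97, 1.31, 1.66, 1.89]
14 0 [-0.2, 0.86, 1.98, 1.3, 1.4, 1.87]
14 0.08 [-0.2, 0.7, 2.0, 1.28, 1.44, 2.01]
20 0 [-0.16, 0.81, 2.0, 1.3, 1.3, 1.92]
20 0.08 [-0.16, 0.64, 2.01, 1.26, 1.34, 2.06]
26 0 [-0.11, 0.76, 2.01, 1.29, 1.19, 1.97]
26 0.08 [-0.11, 0.59, 2.02, 1.24, 1.24, 2.13]
32 0 [-0.06, 0.71, 2.02, 1.27, 1.09, 2.04]
32 0.08 [-0.06, 0.55, 2.02, 1.2, 1.14, 2.21]
```

```bash
python3 - <<'E'
from h import *
p=get_tcp_pos(); movel([p[0],p[1],.45],v=.3)
Rs=Rslab(yaw_s,0)
move_pose(*tcp(Cs+[0,0,.40],Rs,1)); print(get_time())
t=tcp(Cs+[0,0,.14],Rs,1); movel(t[0],t[1],v=.3)
cv2.imwrite("pics/w1.png",read_camera("wrist")[:,:,::-1]); print(get_time(),get_tcp_pos(),get_ft_force())
E
```

```text
3.9417
5.0083 [ 0.53096486 -0.15839065  0.17867467] [-0.24505114 -0.2407392   0.729334  ]
```

View pics/w1.png

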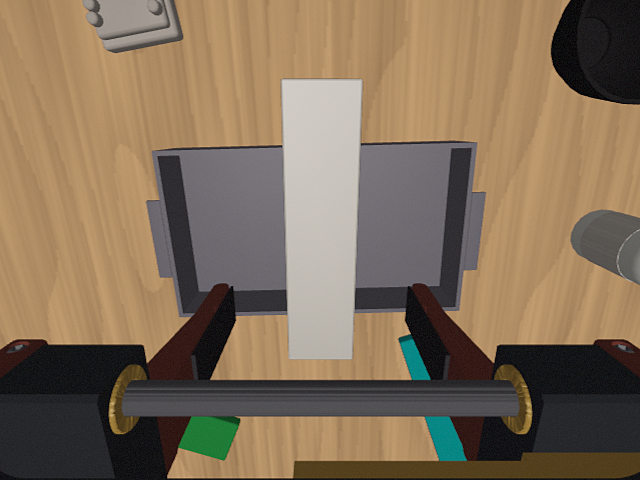

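The wrist view shows the slab centred between the fingers and parallel to them. Its corners are (282,79), (361,79), (352,359) and (289,359). I'll refine the centre along its length, then grasp and lift.

```bash
cat >> h.py <<'E'
def wray(px,z,p,qq):
    i=camera_info("wrist");K=i["intrinsics"];C=i["tool_from_camera"];M=R.from_quat(np.roll(qq,-1)).as_matrix()
    o=p+M@C[:3,3];d=M@C[:3,:3]@np.array([(px[0]-K[0,2])/K[0,0],-(px[1]-K[1,2])/K[1,1],-1])
    return o+d*(z-o[2])/d[2]
E
python3 - <<'E'
from h import *
p,qq=get_tcp_pos(),get_ee_rot()
c=np.array([wray(x,.062,p,qq) for x in((282,79),(361,79),(352,359),(289,359))]); m=c.mean(0)
print(c.round(4).tolist(),m, np.linalg.norm(np.diff(c,axis=0),axis=1))
Rs=Rslab(yaw_s,0); C=np.array([*((m[:2]+Cs[:2])/2 if np.linalg.norm(m[:2]-Cs[:2])>.003 else m[:2]),.056])
t=tcp(C,Rs,1)
f0=get_ft_force(); hit=movel(t[0],t[1],v=.1,until_force=8); print("hit",hit,get_tcp_pos())
if not hit:
    command_gripper(0.); print(get_grip_width()*88,get_finger_force(),C)
    f1=get_ft_force(); movel(t[0]+[0,0,.16],v=.15); wait(.2); print(get_time(),f1,get_ft_force(),get_ft_torque(),get_grip_width()*88,get_tcp_pos())
E
```

```text
[[0.5058, -0.0384, 0.062], [0.563, -0.0398, 0.062], [0.5571, -0.2785, 0.062], [0.4984, -0.2769, 0.062]] [ 0.5310731  -0.15838937  0.062     ] [0.05724764 0.23871649 0.05877681]
hit False [ 0.53154145 -0.15851872  0.03759922]
59.91754165182416 29.99707192182541 [ 0.5310731  -0.15838937  0.056     ]
8.525 [0.50531015 0.82053474 2.77428119] [-1.05647795 -0.12934804 -5.2747535 ] [-0.10990361  0.06317056 -0.02507451] 60.02985309825747 [ 0.53065125 -0.15828108  0.19616102]
```

```bash
python3 - <<'E'
from h import *
p=get_tcp_pos(); movel(p+[0,0,.08],v=.2)
move_pose(*tcp(*lean(14,-.12,.12),1)); print(get_time())
t=tcp(*lean(14,.015,.10),1); movel(t[0],t[1],v=.2); print(get_time())
t=tcp(*lean(14,.015,.02),1); movel(t[0],t[1],v=.15); wait(.3)
print(get_time(),get_tcp_pos(),t[0],get_ft_force(),get_ft_torque(),get_grip_width()*88)
a=read_camera("scene")[20:240,300:540]; b=read_camera("top")[190:340,50:250]
cv2.imwrite("pics/s2.png",np.hstack([cv2.resize(a,(440,403),interpolation=2),cv2.resize(b,(360,403))])[:,:,::-1])
E
```

```text
10.0583
10.8917
11.875 [0.48966713 0.21275402 0.13797771] [0.48943565 0.21278791 0.1372905 ] [-0.4079156   0.12308138 -4.59393772] [-1.18726823  0.07708404 -0.01599312] 59.89316895968397
```

View pics/s2.png

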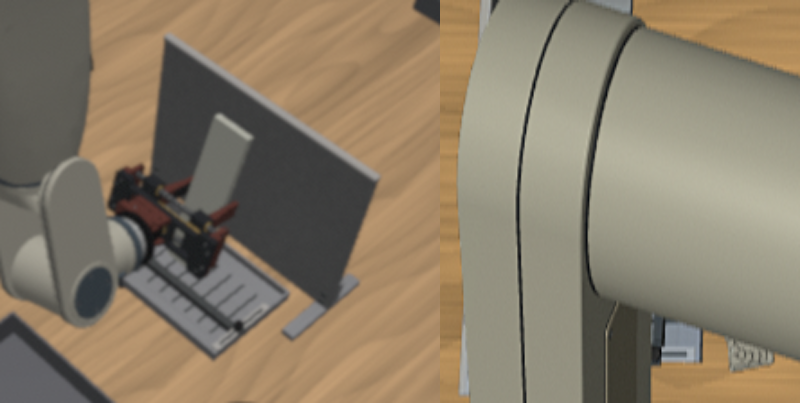

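The slab is held upright over the slot, clear of the screen. Next: touch the floor, back off slightly, then feel for the bar.

```bash
python3 - <<'E'
from h import *
t=tcp(*lean(14,.015,-.004),1)
h=movel(t[0],t[1],v=.02,until_force=2.5); p=get_tcp_pos(); wait(.1)
print(h,get_time(),p,"foot dz",p[2]-tcp(*lean(14,.015,0),1)[0][2],get_ft_force())
p=get_tcp_pos(); movel([p[0],p[1],p[2]+.0012],v=.02); wait(.1); print(get_tcp_pos(),get_ft_force(),get_ft_torque())
p=get_tcp_pos(); h=movel([p[0],p[1]-.025,p[2]],v=.015,until_force=1.5); p=get_tcp_pos();wait(.1)
print(h,get_time(),p,"dy",p[1]-tcp(*lean(14,0,0),1)[0][1],get_ft_force(),get_ft_torque())
E
```

```text
True 13.0167 [0.48928204 0.21285136 0.1164822 ] foot dz -0.0008082976706205169 [-0.20571091  0.46351861  1.49746357]
[0.48908633 0.21276636 0.1171429 ] [-0.03221544 -0.19456952 -5.27974501] [-1.12870994  0.02675976 -0.01035001]
True 14.5167 [0.48909941 0.19679736 0.11734633] dy -0.0009905468504797788 [1.34513731 1.90876019 5.81957521] [ 0.41481623 -0.06717107 -0.15919264]
```

```bash
python3 - <<'E'
from h import *
def rep(n): print(n,round(get_time(),2),get_tcp_pos().round(5),get_ft_force().round(2),get_ft_torque().round(2))
wait(.2); rep("now")
p=get_tcp_pos(); movel([p[0],p[1],p[2]+.0008],v=.02); wait(.2); rep("up .8")
if get_ft_force()[2]>-3: p=get_tcp_pos(); movel([p[0],p[1],p[2]+.0008],v=.02); wait(.2); rep("up 1.6")
E
```

```text
now 14.72 [0.4891  0.19716 0.11723] [1.86 2.21 5.75] [ 0.58 -0.15 -0.17]
up .8 15.17 [0.4889  0.19714 0.11757] [-0.24  0.23 -3.85] [-1.06  0.01 -0.02]
```

```bash
cat >> h.py <<'E'
def rep(n): print(n,round(get_time(),2),get_tcp_pos().round(5),get_ft_force().round(2),get_ft_torque().round(2))
E
python3 - <<'E'
from h import *
import json
cmd=np.array([.4891,.19716,.1183])
movel(cmd,v=.02); wait(.1); rep("up")
while get_ft_force()[1]<1.0 and cmd[1]>.1945:
    cmd[1]-=.0003; movel(cmd,v=.02); wait(.08); rep("bar")
    if get_ft_force()[2]>-2: cmd[2]+=.0003
wait(.3); rep("held")
off=cmd-tcp(*lean(14,0,0),1)[0]; print("off",off)
for d in range(16,23,2):
    t=tcp(*lean(d,0,0),1); cmd=t[0]+off; movel(cmd,t[1],v=.02); wait(.1); rep(d)
    f=get_ft_force()
    if f[2]>-3: off[2]+=.0004
    if f[1]>2: off[1]+=.0003
    if f[1]<.2: off[1]-=.0003
    if max(abs(f[1]),f[2]+5)>9: break
json.dump(off.tolist(),open("off.json","w")); print(off)
E
```

```text
up 15.52 [0.48911 0.19713 0.11824] [ 0.94  0.32 -4.91] [-1.09  0.03 -0.05]
bar 15.85 [0.48906 0.19688 0.11832] [ 0.09 -0.23 -4.28] [-1.03  0.01 -0.04]
bar 16.18 [0.48907 0.1966  0.11832] [ 0.12  1.04 -5.2 ] [-0.96  0.01 -0.  ]
held 16.48 [0.48908 0.19657 0.11829] [-0.36  0.09 -4.  ] [-1.02  0.02 -0.01]
off [-0.00033565 -0.00122791  0.0010095 ]
16 16.94 [0.48913 0.20041 0.11688] [-0.18 -0.05 -4.99] [-1.1   0.02  0.03]
18 17.38 [0.48911 0.20383 0.11516] [ 0.17  0.16 -3.83] [-0.99  0.02 -0.04]
20 17.82 [0.48907 0.2072  0.11333] [-0.45  0.62 -3.74] [-1.01  0.07  0.01]
22 18.27 [0.48909 0.2108  0.11137] [ 0.06  0.76 -4.6 ] [-0.96  0.07  0.02]
[-0.00033565 -0.00182791  0.0010095 ]
```

```bash
cat >> h.py <<'E'
def avg(n=10):
    a=[]
    for _ in range(n): wait(.02); a.append(np.r_[get_ft_force(),get_ft_torque()])
    return np.mean(a,0)
E
python3 - <<'E'
from h import *
import json
off=np.array(json.load(open("off.json")))
t=tcp(*lean(22,0,0),1); print(avg().round(2))
off[2]+=.0003
for k in range(10):
    cmd=t[0]+off; movel(cmd,t[1],v=.02); a=avg(); print(k,get_tcp_pos().round(5),a.round(2),get_time())
    if a[1]>1.5: break
    off[1]-=.0003
    if a[2]>-3: off[2]+=.0003
wait(.3); print(avg().round(2),off)
json.dump(off.tolist(),open("off.json","w"))
E
```

```text
[ 0.08  1.06 -4.64 -0.95  0.04  0.01]
0 [0.48906 0.2108  0.11167] [ 0.08  0.95 -4.19 -0.99  0.06 -0.01] 18.8583
1 [0.48912 0.21051 0.11172] [-0.03  0.68 -4.47 -0.95  0.08  0.02] 19.275
2 [0.48911 0.2102  0.11169] [-0.09  0.77 -4.65 -0.95  0.06 -0.01] 19.6917
3 [0.48912 0.2099  0.11171] [-0.08  0.92 -4.68 -0.94  0.07  0.01] 20.1083
4 [0.48912 0.20961 0.11174] [-0.11  1.2  -3.94 -0.88  0.06  0.  ] 20.525
5 [0.4891  0.20932 0.11179] [-0.1   1.78 -3.31 -0.71  0.08 -0.  ] 20.9417
[-0.08  1.55 -2.52 -0.61  0.08  0.02] [-0.00033565 -0.00332791  0.0013095 ]
```

```bash
python3 - <<'E'
from h import *
a=read_camera("wrist"); b=read_camera("scene")[40:220,330:510]
cv2.imwrite("pics/w3.png",np.hstack([cv2.resize(a,(480,360)),cv2.resize(b,(320,360),interpolation=2)])[:,:,::-1])
E
```

```text
(no output)
```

View pics/w3.png

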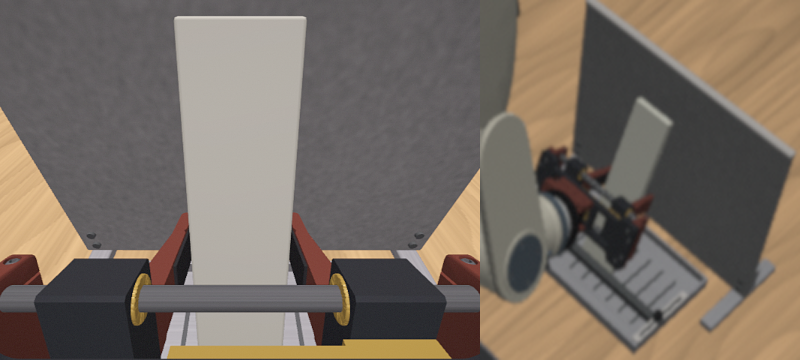

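The wrist view matches the modelled slab pose: top edge predicted at row 24, seen at 23, so it hasn't slipped in the pads. I'll lift the floor load off to check that the y force really comes from the bar.

```bash
python3 - <<'E'
from h import *
import json
off=np.array(json.load(open("off.json")))
t=tcp(*lean(22,0,0),1)
for dz,dy in ((.0007,0),(.0,-.0004),(0,-.0004),(0,-.0004)):
    off+=[0,dy,dz]; movel(t[0]+off,t[1],v=.02); a=avg(); print(get_tcp_pos().round(5),a.round(2),get_time(),off[1:])
    if a[1]>3: break
wait(.2)
json.dump(off.tolist(),open("off.json","w"))
E
```

```text
[0.4891  0.20924 0.11225] [ 0.24  0.81 -4.57 -0.98  0.06  0.02] 21.925 [-0.00332791  0.0020095 ]
[0.48909 0.2089  0.11237] [-0.08  1.   -4.25 -0.97  0.05 -0.  ] 22.3417 [-0.00372791  0.0020095 ]
[0.48909 0.20851 0.11241] [-0.07  0.82 -4.23 -0.96  0.07  0.  ] 22.7583 [-0.00412791  0.0020095 ]
[0.48913 0.20811 0.11242] [ 0.11  1.21 -4.2  -0.93  0.07  0.02] 23.175 [-0.00452791  0.0020095 ]
```

The force dropped away, so that was the floor and the bar is further towards -y. I'll keep probing with the foot just clear of the floor.

```bash
python3 - <<'E'
from h import *
import json
off=np.array(json.load(open("off.json")))
t=tcp(*lean(22,0,0),1)
for k in range(24):
    off[1]-=.0005; movel(t[0]+off,t[1],v=.02); a=avg(4); print(get_tcp_pos().round(5)[1:],a.round(2)[[1,2,3]],round(get_time(),2),off[1:].round(5))
    if a[1]>2 or a[2]>-1: break
json.dump(off.tolist(),open("off.json","w"))
E
```

```text
[0.20765 0.11253] [ 1.43 -3.26 -0.72] 23.69 [-0.00503  0.00201]
[0.20716 0.11262] [ 2.23 -1.68 -0.42] 24.01 [-0.00553  0.00201]
```

```bash
python3 - <<'E'
from h import *
print(avg().round(2),get_time(),get_ee_rot(),tcp(*lean(22,0,0),1)[1])
im=read_camera("wrist").astype(int).min(2)
m=im>130
for r in range(10,45,3): c=np.where(m[r,150:500])[0]; print(r,(c.min()+150,c.max()+150,len(c)) if len(c) else None)
E
```

```text
[-0.1   2.07 -0.68 -0.37  0.12  0.03] 24.175 [-0.39620189  0.58508529  0.58718965  0.39485134] [-0.39609861  0.58519405  0.58724034  0.39471837]
10 None
13 None
16 None
19 None
22 (np.int64(232), np.int64(408), 177)
25 (np.int64(231), np.int64(409), 179)
28 (np.int64(231), np.int64(409), 179)
31 (np.int64(231), np.int64(409), 179)
34 (np.int64(231), np.int64(409), 179)
37 (np.int64(231), np.int64(408), 178)
40 (np.int64(231), np.int64(408), 178)
43 (np.int64(232), np.int64(408), 177)
```

The slab pivots slightly in the pads: its top edge is now 179 px wide, between the 175 px unpivoted and 182 px fully pivoted predictions. The side force is therefore real bar contact, and it was held long enough. Now I'll unload the floor and tilt to the screen.

```bash
python3 - <<'E'
from h import *
import json
off=np.array(json.load(open("off.json"))); off[2]+=.0006
for d in np.arange(22,30.1,.5):
    t=tcp(*lean(d,0,0),1); movel(t[0]+off,t[1],v=.02); a=avg(5); print(d,get_tcp_pos().round(5)[1:],a.round(2)[[1,2,3]],round(get_time(),2))
    b=.8+.09*(d-22)
    if a[2]>-2.5: off[2]+=.0004
    if a[1]>b+2: off[1]+=.0003
    if a[1]<b-1.0: break
json.dump([d,*off.tolist()],open("off2.json","w")); print(off)
E
```

```text
22.0 [0.20701 0.11276] [ 1.49 -3.36 -0.84] 24.56
22.5 [0.20797 0.11237] [ 0.63 -4.82 -0.98] 24.89
23.0 [0.20887 0.11198] [ 0.52 -3.92 -0.98] 25.23
23.5 [0.20977 0.11146] [ 0.65 -4.67 -0.95] 25.56
24.0 [0.21064 0.11096] [ 0.65 -3.91 -0.93] 25.89
24.5 [0.21152 0.11044] [ 1.1  -3.85 -0.82] 26.23
25.0 [0.2124  0.10994] [ 1.35 -3.59 -0.76] 26.56
25.5 [0.21325 0.1094 ] [ 1.63 -2.81 -0.61] 26.89
26.0 [0.21413 0.10888] [ 1.54 -1.64 -0.44] 27.23
26.5 [0.21487 0.10848] [ 0.95 -3.4  -0.71] 27.56
27.0 [0.21574 0.10797] [ 1.17 -3.27 -0.73] 27.89
27.5 [0.21658 0.10745] [ 1.38 -3.45 -0.68] 28.23
28.0 [0.21742 0.10689] [ 1.41 -2.57 -0.6 ] 28.56
28.5 [0.21824 0.10634] [ 2.1  -2.07 -0.51] 28.89
29.0 [0.21895 0.10594] [ 1.06 -3.67 -0.79] 29.23
29.5 [0.2198  0.10539] [ 0.79 -4.1  -0.83] 29.56
30.0 [0.22053 0.10518] [-3.57  0.71 -0.46] 29.89
[-0.00033565 -0.00552791  0.0038095 ]
```

```bash
python3 - <<'E'
from h import *
wait(.3); print(avg().round(2),get_time())
a=read_camera("wrist"); b=read_camera("scene")[40:220,330:510]
m=a.astype(int).min(2)>130
for r in range(4,60,6): c=np.where(m[r,150:500])[0]; print(r,(c.min()+150,c.max()+150) if len(c) else None)
cv2.imwrite("pics/w4.png",np.hstack([cv2.resize(a,(480,360)),cv2.resize(b,(320,360),interpolation=2)])[:,:,::-1])
E
```

```text
[ 0.3  -5.27  3.73 -0.21 -0.   -0.08] 30.3583
4 None
10 None
16 None
22 (np.int64(229), np.int64(411))
28 (np.int64(229), np.int64(411))
34 (np.int64(230), np.int64(410))
40 (np.int64(230), np.int64(410))
46 (np.int64(230), np.int64(409))
52 (np.int64(231), np.int64(409))
58 (np.int64(231), np.int64(408))
```

View pics/w4.png

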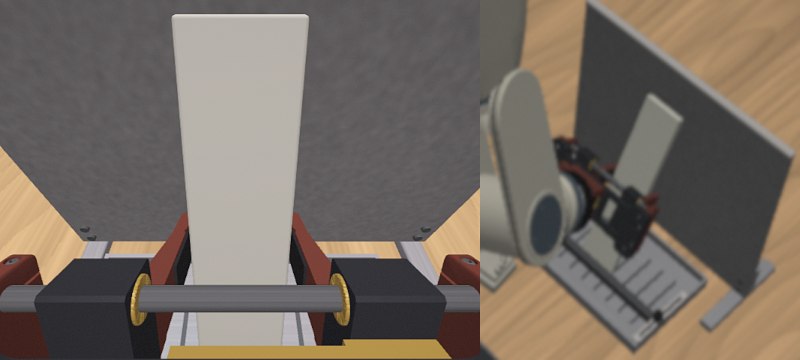

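The slab's top is on the screen, square, and the computed foot position (y≈0.143) is at the bar. I'll ease off the load and then release.

```bash
python3 - <<'E'
from h import *
import json
d,*off=json.load(open("off2.json")); off=np.array(off)
t=tcp(*lean(d,0,0),1)
for k in range(8):
    a=avg(5); print(get_tcp_pos().round(5)[1:],a.round(2)[:4],round(get_time(),2))
    if a[1]>-1.5 and a[2]<0: break
    if a[1]<-1.5: off[1]-=.0003
    if a[2]>-1: off[2]+=.0002
    movel(t[0]+off,t[1],v=.02)
command_gripper(.8); wait(.3); print(get_grip_width(),avg(5).round(2))
p=get_tcp_pos(); M=R.from_quat(np.roll(get_ee_rot(),-1)).as_matrix()
movel(p-.1*M[:,2],v=.06); wait(.2); print(get_time(),get_ft_force())
a=read_camera("wrist"); b=read_camera("scene")[40:220,330:510]
cv2.imwrite("pics/w5.png",np.hstack([cv2.resize(a,(480,360)),cv2.resize(b,(320,360),interpolation=2)])[:,:,::-1])
E
```

```text
[0.22054 0.10513] [ 0.72 -5.6   3.38 -0.19] 30.54
[0.22032 0.10515] [ 0.17 -2.88 -0.87 -0.74] 30.88
[0.2201  0.10531] [ 0.1  -0.11 -4.2  -1.04] 31.21
0.8030335299251734 [ 0.16  0.11 -0.15 -0.42  0.07 -0.02]
34.0167 [ 0.23568297 -0.86601709 -0.13622152]
```

View pics/w5.png

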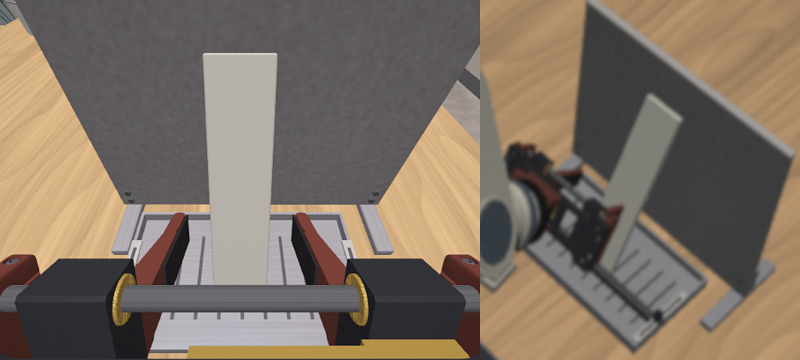

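The slab leans square against the screen with its foot at the bar, and the fingers are clear. Handing in.

```bash
python3 - <<'E'
from h import *
wait(.5); print(job_done(),get_time())
E
```

```text
the job is handed in; nothing more can be done
the job is handed in; nothing more can be done
```

The slab is propped on the drip tray and released, foot against the stop bar by force readings and computed position and top square against the screen, and the job was handed in about 35 s into the 59 s limit; no verdict came back.

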